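Ram a crimp ferrule home in its stock tube

ROBOT

A 6-joint arm with a two-finger parallel gripper is mounted at the origin on the work surface. World frame = base frame: x ahead of the robot, y to its left, z up, the work surface at z = 0. Lengths are in mm, angles in rad, forces in N, time in s.
With the tool pointing down it reaches from about 350 to 975 mm from the base axis. Payload 7.1 kg.
Tool frame: the origin (TCP) lies on the front face of the gripper's body, between the roots of the fingers; the fingertips stand 80 mm ahead of it and the grasp point (between the pads) lies 61 mm ahead of it (env.tips_ahead is the distance from the TCP to the fingertips, in mm); z points along the fingers, y is the line along which they close (so a half turn about z gives the same grasp; the last joint's range is limited). The gripper opens to 88 mm and grips with 3 to 60 N. Pads are 20 mm wide; open, the fingers measure 115 mm over their backs; the gripper's body (75 mm by 178 mm) begins 61 mm behind the grasp point.
Start: joints at [1.292, 0.423, 1.63, -0, 1.089, -0.019], TCP at [160.523, 604.018, 302.675] pointing down, gripper open.
Joint ranges: [-3, 3], [-0.9, 2.11], [0.09, 2.58], [-1.31, 4.45], [0.11, 2.69], [-2.54, 2.54]. Speed limits (rad/s): [2.39, 2.39, 3.01, 3.14, 3.14, 3.14].

INTERFACE

Orientations are given as a unit quaternion [x, y, z, w].
In Python, from station import env, set_gripper, viewer, workorder gives the robot as it stands. Calls block until the motion is done:
- env.reach(position, orientation): joint-space move of the TCP to a pose.
- env.move_l(position, rot=None, rate=150, f_stop=None): straight line of the TCP; rot=None keeps the orientation; rate is the mean speed in mm/s. With f_stop (N) it stops when the force on the tool has changed by that much, and returns True; else False.
- env.move_joints(angles): joint-space move.
- set_gripper(opening): finger opening in mm; the grip force is fixed at half the most; returns when the fingers have stopped.
- env.hold(seconds).
- env.ik(position, orientation): joint angles nearest the present ones, or None.
- env.read_state(): the state.
- viewer.camera(name): name is "scene" or "top"; returns the picture (480x640x3 uint8, blue, green, red); there is no depth.
- viewer.camera_params(name): a dict with "fx", "fy", "cx", "cy" (pixels), "pose" (4x4, takes a point from camera to world coordinates). Camera axes: x right, y up, looking along -z (the intrinsics and any distortion apply to the point x, -y, -z); pixel columns grow to the right and rows downward; lengths in mm; the calibration is good to about 2 mm. A picture is of the moment at which its call begins. camera_params takes no time and is no camera call.
A pose or a line that the arm cannot do raises env.IKError and nothing moves.
- workorder.sign_off(): hands the job in; it is judged then, once.
The state is a dict: "time_s": time; "qpos": joint angles; "dq": joint speeds; "tau": joint torques, N m; "tool_pos": TCP position; "orientation": TCP orientation; "force": force on the tool from outside, world axes, zero at the start; "wrist_torque": the same for the moment, N m; "width": finger opening in mm; "grip_force": force on a finger pad.
Only numpy, scipy, OpenCV 4.12 (cv2) and the standard library are available. Lean on these libraries where they do the work, as an engineer would, in place of code of your own. Each camera call takes 0.05 s, during which the arm holds its last target. There are 200 camera calls.

TASK

Drop the steel ferrule into the clear tube so that it stands on the blue plug, then take the yellow-handled rod from its stand and push the ferrule and plug down the tube with it until the plug bottoms out, finishing with a firm push (at least 10 N). Hang the rod back in its stand by its collar and let go; leave the brass adapter, the blue can and the spanner where they are.

Things in the scene. Friction and masses are not known exactly. Their poses are not given: they have to be found in the camera images.
- ferrule_center (a point): Centre of the loose steel crimp ferrule: a bright grooved cylinder, 36 mm diameter, 70 mm long, standing upright on the bench, about 0.1 to 0.2 kg. z is its axis. Either end may go in first; its ends are flat with a 15 mm hole that the rod is too thick to enter.
- tube_mouth (a point): Centre of the open upper end of the clear upright tube, 150 mm above the bench (z up along the tube's axis). Bore 44 mm, outside 52 mm (58 mm over the aluminium rim). The tube is bolted to the bench on a red foot 100 mm square and 10 mm thick; the bore's floor is 140 mm below the mouth.
- plug (a joint): Height in m of the blue plug above the floor of the bore: 0 = bottomed out on the floor, starting between 0.035 and 0.055. It slides stiffly on rubber lips: it needs about 7 N to move (about 8 N at 40 mm/s) and stays where it is left. With it at 0, a ferrule standing on it has its top 40 mm below the mouth.
- plug_top (a point): Centre of the top face of the blue plug in the tube; the plug is 43 mm in diameter and 30 mm long, so this point is 110 mm below the mouth when the plug is bottomed out.
- rod_grip (a point): Middle of the yellow handle of the ramming rod (z along the rod, up to the handle). The handle is a cylinder 28 mm in diameter and 50 mm long, from 25 mm above to 25 mm below this point. Under it a black collar, 52 mm diameter and 10 mm thick (25 to 35 mm below this point), then a bare aluminium shaft, 24 mm diameter and 100 mm long, with its flat tip 135 mm below this point. The rod weighs about 0.25 kg and starts hanging upright in the stand.
- stand_hole (a point): Centre of the hole in the stand's top plate, on its upper face, 120 mm above the bench. The grey stand is fixed to the bench: 90 mm square plate, 10 mm thick, on two side walls, hole 34 mm diameter. Hung up, the rod's collar lies on this face with the shaft down the hole, rod_grip 35 mm above this point.
- adapter: Bystander: brass adapter, 44 mm diameter, 65 mm tall, standing upright; origin at the centre of its underside.
- can: Bystander: blue can, 60 mm diameter, 110 mm tall, standing upright; origin at the centre of its underside.
- spanner: Bystander: steel spanner 180 mm long lying flat on the bench; origin near its middle, x along its length.
Mind the look-alikes: they are no part of the job. There is more than one size of the part that bears ferrule_center; the job needs the middle-sized.

How it is judged (in metres and radians):
On the way, in this order (a step that is already met when the one before it is completed fails the run):
1. the ferrule stands in the tube, let go (horizontal distance between ferrule_center and tube_mouth below 0.009 m and z of ferrule_center in the frame of tube_mouth below -0.005 m and angle between the z axis of ferrule_center and the z axis of tube_mouth, either way round below 0.2 rad and contact force between the fingers and ferrule below 0.1 N), for 0.2 s.
2. the rod presses the ferrule firmly (over 9 N) with the plug bottomed out (within 4 mm) (horizontal distance between ferrule_center and tube_mouth below 0.009 m and z of ferrule_center in the frame of tube_mouth below -0.005 m and angle between the z axis of ferrule_center and the z axis of tube_mouth, either way round below 0.2 rad and value of joint plug below 0.004 m and contact force between rod and ferrule above 9 N), for 0.06 s.
At the end, for the whole second after the job is handed in: The plug is within 4 mm of the bottom of the tube, the ferrule stands on it (no gap over 6 mm) upright inside the tube, and the rod hangs still and upright (within 0.1 rad) in the stand with its collar on the plate (within 5 mm in height, 12 mm sideways) (horizontal distance between ferrule_center and tube_mouth below 0.009 m and z of ferrule_center in the frame of tube_mouth below -0.005 m and angle between the z axis of ferrule_center and the z axis of tube_mouth, either way round below 0.2 rad and value of joint plug below 0.004 m and z of ferrule_center in the frame of plug_top below 0.041 m and horizontal distance between rod_grip and stand_hole below 0.012 m and z of rod_grip in the frame of stand_hole between 0.03 and 0.039 m and angle between rod_grip's own z axis and vertical below 0.1 rad and linear speed of each of rod, ferrule below 0.02 m/s); the robot touches nothing.
It fails at once if the brass adapter is moved more than 30 mm (distance of adapter from where it was at the start of the episode above 0.03 m).
It fails at once if the blue can is moved more than 30 mm (distance of can from where it was at the start of the episode above 0.03 m).
It fails at once if the spanner is moved more than 30 mm (distance of spanner from where it was at the start of the episode above 0.03 m).
It fails at once if the brass adapter is tipped over (angle between adapter's own z axis and vertical above 0.5 rad).
It fails at once if the blue can is tipped over (angle between can's own z axis and vertical above 0.5 rad).
It also fails if it takes over 64 s, if anything falls off the work surface, if the arm or the gripper's body presses on something with over 40 N, if the wrist force passes 120 N, or if a joint passes its speed limit or range.

## Working session

There is one attempt and no reset: what is moved stays moved. The work goes in short steps, each a Python script; the robot and the scene stay as the last script left them, time stands still between calls to the robot, and variables do not carry over. Pictures are saved under pics/ and viewed, at most 10 in all, crops included, and the job is handed in when it is done.

```bash
mkdir -p pics
python3 - <<'E'
from station import env,viewer
import cv2
for n in("scene","top"):
    cv2.imwrite(f"pics/{n}0.png",viewer.camera(n)); p=viewer.camera_params(n); print(n,p)
s=env.read_state(); print(s["time_s"],s["orientation"],s["width"])
E
```

```text
scene {'fx': 566.0067158574464, 'fy': 566.0067158574464, 'cx': 324.6725542391412, 'cy': 235.15075826734005, 'pose': array([[ 3.95324310e-01, -5.04260249e-01,  7.67750149e-01,
         1.46205197e+03],
       [ 9.18540694e-01,  2.18204972e-01, -3.29650699e-01,
        -4.05009402e+02],
       [-1.29715605e-03,  8.35528690e-01,  5.49445290e-01,
         7.37929552e+02],
       [ 0.00000000e+00,  0.00000000e+00,  0.00000000e+00,
         1.00000000e+00]])}
top {'fx': 554.6268326794533, 'fy': 554.6268326794533, 'cx': 324.44115469596596, 'cy': 243.2570424708288, 'pose': array([[-2.00002455e-02,  9.91078185e-01, -1.31772609e-01,
         4.51720797e+02],
       [-9.99713701e-01, -2.15554744e-02, -1.03863849e-02,
        -4.84673110e+01],
       [-1.31341406e-02,  1.31527153e-01,  9.91225556e-01,
         1.32894328e+03],
       [ 0.00000000e+00,  0.00000000e+00,  0.00000000e+00,
         1.00000000e+00]])}
0.1 [ 1.29538008e-01  9.91574200e-01 -7.07869179e-04 -9.35867276e-05] 88.17844059430769
```

View pics/scene0.png

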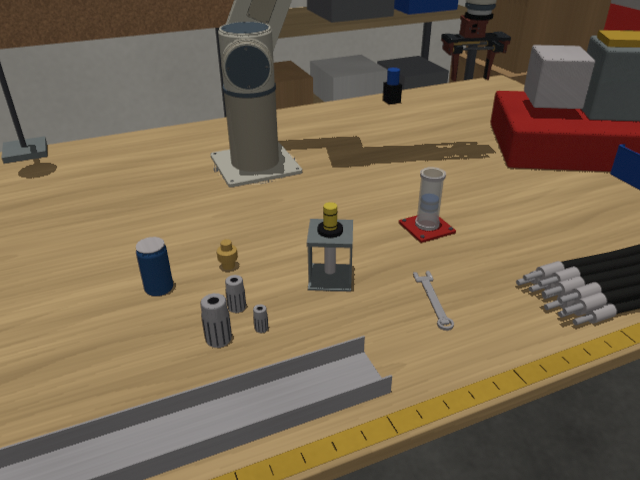

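View pics/top0.png

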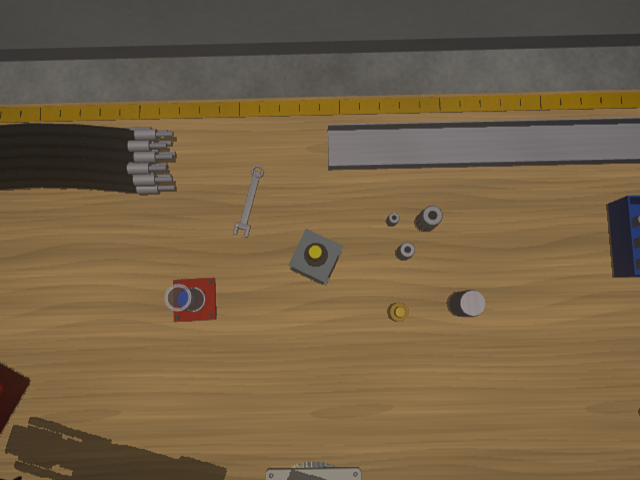

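The top view shows the tube rim at about (179,297), the handle at (315,252) and the stand around (316,257). The middle-sized ferrule is at about (406,251), with the big one at (431,217) and the small one at (393,218). In the scene view the middle ferrule is at (235,293), the tube mouth at (432,175) and the handle at (330,211).

```bash
cat > h.py <<'E'
import numpy as np, cv2
from station import env,viewer,set_gripper,workorder
from scipy.spatial.transform import Rotation as R
def ray(n,uv):
    p=viewer.camera_params(n); P=p["pose"]
    d=P[:3,:3]@np.array([(uv[0]-p["cx"])/p["fx"],-(uv[1]-p["cy"])/p["fy"],-1]); return P[:3,3],d
def onz(n,uv,z):
    o,d=ray(n,uv); return (o+d*(z-o[2])/d[2])[:2]
def proj(n,X):
    p=viewer.camera_params(n); P=p["pose"]; c=P[:3,:3].T@(np.array(X,float)-P[:3,3])
    return np.array([p["cx"]+p["fx"]*c[0]/-c[2],p["cy"]-p["fy"]*c[1]/-c[2]])
def blob(img,box,lo,hi):
    x0,y0,x1,y1=box; m=cv2.inRange(cv2.cvtColor(img[y0:y1,x0:x1],cv2.COLOR_BGR2HSV),lo,hi)
    cs,_=cv2.findContours(m,cv2.RETR_EXTERNAL,cv2.CHAIN_APPROX_NONE)
    c=max(cs,key=cv2.contourArea)+np.array([x0,y0]); return c
def down(a): # tool down, closing line (tool y) at world angle a
    y=np.array([np.cos(a),np.sin(a),0]); z=np.array([0,0,-1.]); return R.from_matrix(np.c_[np.cross(y,z),y,z]).as_quat()
E
python3 - <<'E'
from h import *
t=cv2.imread("pics/top0.png"); s=cv2.imread("pics/scene0.png")
R8=lambda i,b,k:cv2.resize(i[b[1]:b[3],b[0]:b[2]],(400,300),interpolation=cv2.INTER_CUBIC)
cv2.imwrite("pics/c1.png",np.vstack([np.hstack([R8(t,(150,267,230,327),5),R8(t,(375,200,455,260),5)]),np.hstack([R8(s,(390,160,470,220),5),R8(s,(190,265,290,340),4)])]))
def show(nm,n,img,box,lo,hi,z):
    c=blob(img,box,lo,hi); e=cv2.minAreaRect(c); f=cv2.fitEllipse(c)
    print(nm,cv2.contourArea(c),np.round(f[0],1),np.round(f[1],1),"rect",np.round(e[0],1),np.round(e[1],1),np.round(e[2],1),"->",onz(n,f[0],z),onz(n,e[0],z))
Y=((22,120,60),(38,255,255))
show("handle top","top",t,(295,235,335,270),*Y,180)
show("handle sc","scene",s,(315,195,345,240),*Y,167)
show("foot","top",t,(160,270,225,330),(0,130,60),(10,255,255),10)
show("plate","top",t,(280,225,350,290),(0,0,90),(180,60,255),120)
show("ferr","top",t,(395,238,418,262),(0,0,120),(180,70,255),70)
show("rim","top",t,(160,280,196,316),(0,0,130),(180,60,255),150)
show("plug","top",t,(165,280,200,316),(105,100,60),(125,255,255),85)
for nm,X in dict(spanner=(246,205),adapter=(399,312),can=(472,303),big=(431,217),small=(393,218)).items(): print(nm,onz("top",X,dict(can=110,adapter=65,big=85,small=50).get(nm,0)))
E
```

```text
handle top 136.0 [314.8 251.5] [12.9 13.5] rect [314.5 251.5] [13. 13.] 90.0 -> [587.55448808 -15.92004392] [587.56689452 -15.34437029]
handle sc 317.5 [329.7 215.3] [13.8 31.3] rect [329.5 216. ] [28. 13.] 90.0 -> [603.84655007 -25.75785558] [606.02955594 -27.22661727]
foot 866.5 [192.3 299.2] [43.8 51.8] rect [194.  299.4] [42.3 41.5] 87.9 -> [499.92052588 281.71211154] [499.44836592 277.80455831]
plate 1586.0 [315.4 255.7] [46.9 49. ] rect [315.4 256.2] [42.4 42.7] 25.6 -> [585.4045761  -15.49733911] [584.23697638 -15.45471865]
ferr 117.5 [407.1 249.2] [12.2 12.5] rect [407. 249.] [12. 12.] 90.0 -> [ 601.22166097 -223.56846661] [ 601.76627196 -223.41124496]
rim 113.5 [177.4 297.3] [23.7 24.8] rect [177.5 297.5] [25. 25.] 90.0 -> [499.42383329 278.63567101] [499.01848464 278.32015875]
plug 112.5 [182.1 297.7] [ 9.8 14.9] rect [182.  297.5] [15. 10.] 90.0 -> [500.91257648 286.09652653] [501.41917231 286.21787515]
spanner [726.86989187 155.27358511]
adapter [ 459.54175908 -200.41463883]
can [ 475.51660371 -354.46487008]
big [ 671.97185097 -278.61517144]
small [ 677.78105196 -196.43165932]
```

View pics/c1.png

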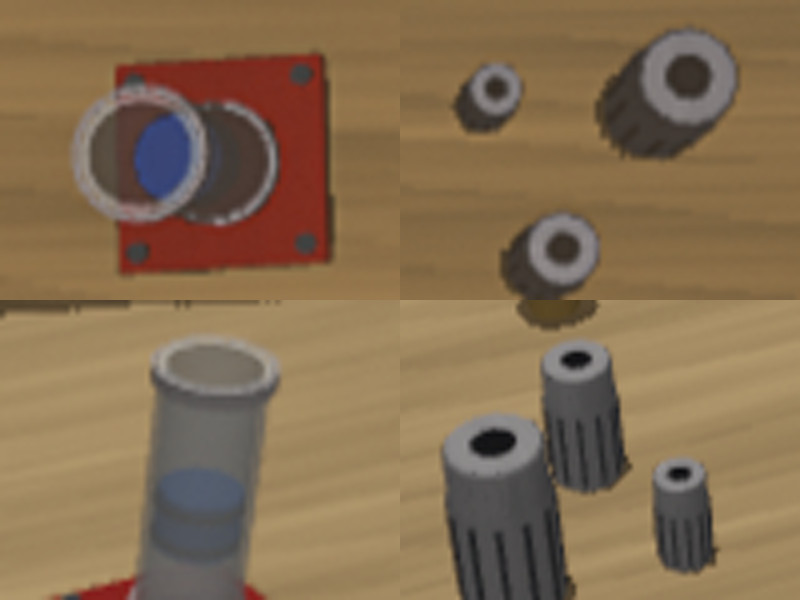

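The crops confirm the rim, the plug and the three ferrule sizes, with the middle one nearest the adapter. My estimates are the ferrule at (602,-223), the tube at (499.3,278.3) and the stand at about (586,-15.5). Next I grasp the ferrule.

Run:
```python
from h import *
q=down(np.radians(80)); F=(601.5,-223.5)
for a in(80,-100): print(a,env.ik([*F,250],down(np.radians(a))))
T=lambda m:print(m,round(env.read_state()["time_s"],2))
set_gripper(62)
env.reach([*F,250],q);T("above")
print(env.move_l([*F,118],rate=150,f_stop=8));T("down")
set_gripper(20);s=env.read_state();print(s["width"],s["grip_force"])
env.move_l([*F,330],rate=250);T("up")
im=viewer.camera("scene");cv2.imwrite("pics/s1.png",im)
env.reach([499.3,278.3,330],down(np.radians(80)));T("tube")
print(env.read_state()["qpos"],env.read_state()["tool_pos"],env.read_state()["force"])
env.move_l([499.3,278.3,150+118+6],rate=150);T("over")
cv2.imwrite("pics/s2.png",viewer.camera("scene")[60:240,320:560].repeat(3,0).repeat(3,1))
```

```text
80 [-3.74307207e-01  5.07076633e-01  1.62850560e+00 -4.44089210e-16
  1.00601042e+00 -1.77057061e+00]
-100 [-3.74307207e-01  5.07076633e-01  1.62850560e+00 -4.44089210e-16
  1.00601042e+00  1.37102204e+00]
above 3.98
False
down 5.02
35.50700927870185 29.98324155807495
up 6.55
tube 8.46
[ 4.86270097e-01  3.14315116e-01  1.72547442e+00 -2.37836168e-04
  1.10177403e+00 -9.08906319e-01] [499.8124479  277.60932256 329.96776912] [ 0.57701949  0.03166373 -3.11151612]
over 8.98
```

View pics/s2.png

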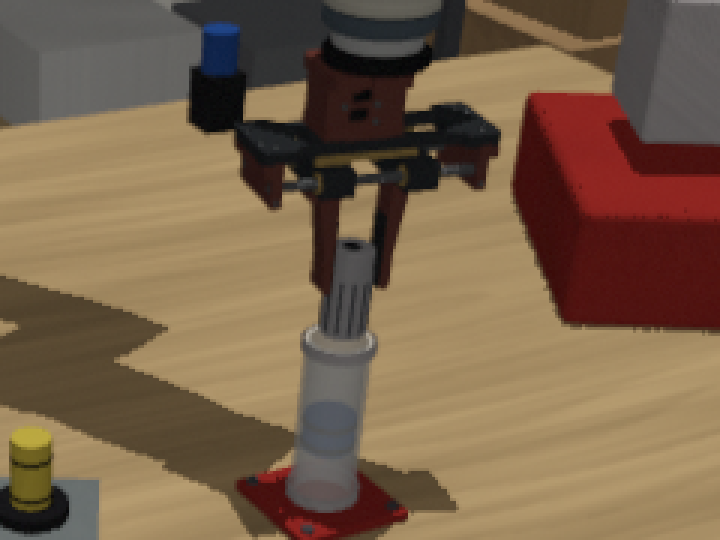

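The ferrule hangs over the mouth, with its bottom at crop (343,338) and the rim centre at (338,343). It may be 1–2 mm too far right, so I lower it guarded and watch the force.

Run:
```python
from h import *
h=env.move_l([499.3,278.3,150+118-12],rate=60,f_stop=4)
s=env.read_state();print(h,s["time_s"],s["tool_pos"],s["force"],s["wrist_torque"])
if not h:
    h=env.move_l([499.3,278.3,150+118-34],rate=60,f_stop=4)
    s=env.read_state();print(h,s["time_s"],s["tool_pos"],s["force"])
cv2.imwrite("pics/s3.png",viewer.camera("scene")[60:240,320:560].repeat(3,0).repeat(3,1))
```

```text
False 9.4833 [499.1015474  278.23625742 255.59733051] [-0.12950563  0.48696034 -1.11973301] [0.00010337 0.02260743 0.01961367]
False 10.0 [499.17150909 278.24711014 233.557601  ] [ 1.11755683 -0.45277986 -2.14412711]
```

Run:
```python
from h import *
T=lambda m:print(m,round(env.read_state()["time_s"],2))
set_gripper(60); env.move_l([499.3,278.3,330],rate=250)
im=viewer.camera("scene"); T("released")
G=(587.,-15.6)
env.reach([*G,300],down(np.radians(80)));T("over rod")
print(env.move_l([*G,212],rate=120,f_stop=6))
set_gripper(10);s=env.read_state();print(s["width"],s["grip_force"],s["tool_pos"],s["force"])
im2=viewer.camera("scene")
c=lambda i,x,y:cv2.resize(i[y:y+120,x:x+110],(400,436),interpolation=cv2.INTER_CUBIC)
cv2.imwrite("pics/s4.png",np.hstack([c(im,380,130),c(im2,275,170)]));T("grip")
```

```text
released 11.22
over rod 12.39
False
27.933260935842533 30.000523030757904 [587.0682159  -15.81198506 212.27871553] [-1.10011697 -1.1907028   2.93514288]
grip 13.93
```

View pics/s4.png

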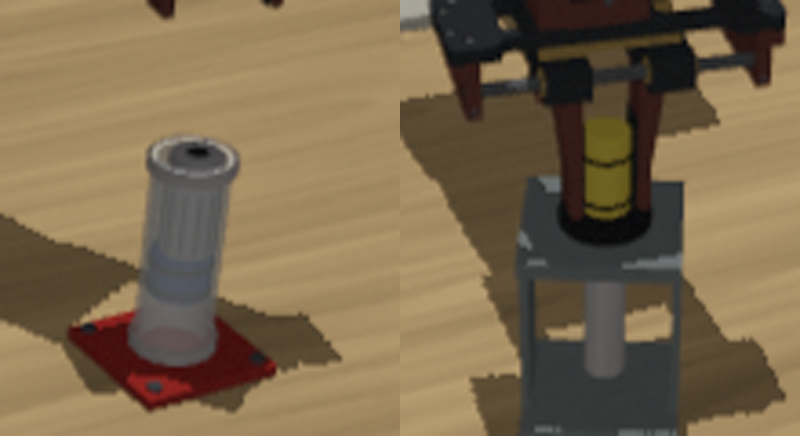

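The ferrule stands in the tube on the plug, with its top about level with the rim at (197,152). The handle is gripped just above the collar. Now the ramming.

Run:
```python
from h import *
def P(m):
    s=env.read_state();print(m,round(s["time_s"],2),np.round(s["tool_pos"],1),np.round(s["force"],1),round(s["width"],1))
G=(587.,-15.6);q=down(np.radians(80))
env.move_l([*G,405],rate=200);P("up")
env.reach([499.3,278.3,405],q);P("tube")
env.move_l([499.3,278.3,352],rate=100,f_stop=8);P("in")
print(env.move_l([499.3,278.3,292],rate=25,f_stop=20));P("pushed")
env.hold(0.3);P("held")
cv2.imwrite("pics/s5.png",cv2.resize(viewer.camera("scene")[100:250,360:510],(560,560),interpolation=cv2.INTER_CUBIC))
```

```text
up 15.04 [586.4 -15.5 403.5] [-0.5 -0.1 -2.7] 27.2
tube 16.22 [499.7 277.6 404.7] [ 0.2 -0.1 -2.8] 27.5
in 16.9 [499.7 278.2 352.3] [ 0.5 -0.1 -1.7] 27.6
True
pushed 18.68 [499.7 278.5 302.2] [-2.  -0.9  6.9] 27.6
held 18.98 [499.6 278.5 302.2] [-1.3 -1.9  4.8] 27.9
```

View pics/s5.png

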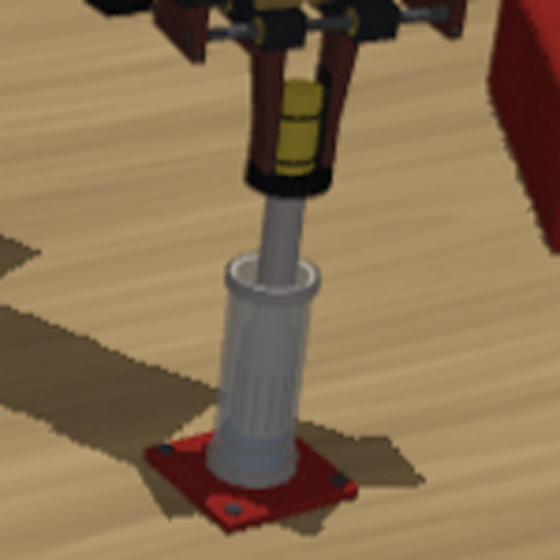

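The plug is bottomed: the rod is down, the plug sits on the floor, and TCP z of 302 matches the geometry. The force relaxed after the stop, so I push firmly now and keep it on.

Run:
```python
from h import *
def P(m):
    s=env.read_state();print(m,round(s["time_s"],2),np.round(s["tool_pos"],1),np.round(s["force"],1),round(s["width"],1));return s["force"][2]
z=302.2
for i in range(8):
    z-=1; h=env.move_l([499.3,278.3,z],rate=10,f_stop=30); env.hold(0.15)
    if P((z,h))>20: break
env.hold(0.3);P("held")
```

```text
(301.2, False) 19.43 [499.6 278.4 302.2] [-1.5 -1.2  9.8] 27.5
(300.2, False) 19.83 [499.9 278.6 302. ] [-2.1 -0.6 15.7] 27.8
(299.2, False) 20.23 [500.4 278.7 301.9] [-2.  -0.9 21.4] 27.5
held 20.53 [500.4 278.7 301.9] [-2.2 -2.4 20.7] 27.6
```

Run:
```python
from h import *
def P(m):
    s=env.read_state();print(m,round(s["time_s"],2),np.round(s["tool_pos"],1),np.round(s["force"],1),round(s["width"],1))
H=(586.6,-15.6);q=down(np.radians(80))
env.move_l([499.3,278.3,405],rate=120);P("out")
env.reach([*H,405],q)
env.move_l([*H,330],rate=150);P("over")
print(env.move_l([*H,290],rate=50,f_stop=5));P("entered")
print(env.move_l([*H,211],rate=60,f_stop=5));P("down")
im2=viewer.camera("scene");im=viewer.camera("scene")
c=lambda i,x,y:cv2.resize(i[y:y+120,x:x+110],(400,436),interpolation=cv2.INTER_CUBIC)
cv2.imwrite("pics/s6.png",np.hstack([c(im,380,130),c(im2,275,170)]))
```

```text
out 21.57 [498.9 278.1 403.9] [ 0.6  0.4 -2.3] 27.7
over 23.39 [587.1 -15.  330.6] [ 0.8 -0.1 -2.2] 27.8
False
entered 24.34 [586.8 -15.6 290.2] [-0.1  0.4 -2.9] 27.7
True
down 25.56 [586.3 -15.6 212.2] [-1.8 -0.3  4.8] 27.7
```

View pics/s6.png

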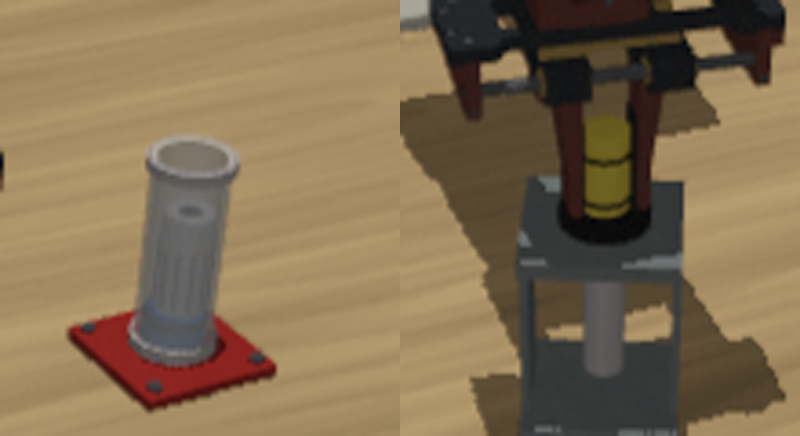

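The ferrule stands on the bottomed plug, with its top at (190,212). The collar lies on the plate at (605,220), as it did at the start. I release, retract and check.

Run:
```python
from h import *
H=(586.3,-15.6)
set_gripper(60); env.move_l([*H,340],rate=120); env.hold(0.5)
print(env.read_state()["time_s"],env.read_state()["force"])
cv2.imwrite("pics/s7.png",viewer.camera("scene"))
```

```text
28.0667 [0.27157546 0.38793192 0.18544889]
```

View pics/s7.png

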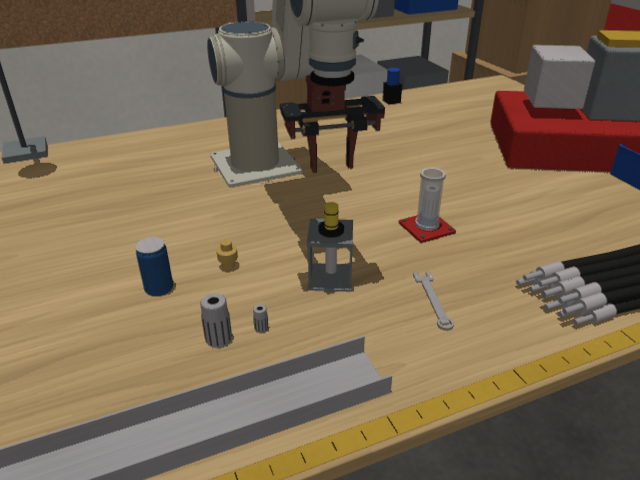

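The rod hangs upright at (331,215), the gripper is clear of everything, and the bystanders are where they started.

```bash
python3 -c "
from station import workorder
print(workorder.sign_off())"
```

```text
the job is handed in; nothing more can be done
None
```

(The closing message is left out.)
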